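# Close up the slide stainer and start it

### The arm

A 6-joint arm with a two-finger parallel gripper is mounted at the origin on the work surface. World frame = base frame: x ahead of the robot, y to its left, z up, the work surface at z = 0. Lengths are in m, angles in degrees, forces in N, time in s.
With the tool pointing down it reaches from about 0.4 to 0.825 m from the base axis. Payload 7 kg.
Tool frame: the origin (TCP) lies midway between the tips of the shut fingers; the grasp point (between the pads) lies 19 mm behind it; z points along the fingers, y is the line along which they close (so a half turn about z gives the same grasp; the last joint's range is limited). The gripper opens to 88 mm and grips with 3 to 60 N. Pads are 19 mm wide; open, the fingers measure 130 mm over their backs; the gripper's body (78 mm by 193 mm) begins 47 mm behind the grasp point.
Start: joints at [-47.836, 20.546, 0.682, 0, -70.136, -16.507], TCP at [0.292, -0.608, 0.227] pointing down, gripper open.
Joint ranges: [-176.03, 176.03], [-82.01, 121.73], [-58.28, 71.71], [-173.87, 95.51], [-174.79, -0.11], [-173.66, 173.66]. Speed limits (degrees/s): [136.94, 136.94, 172.46, 180, 180, 180].

### API

Orientations are given as [roll, pitch, yaw] about the fixed x, y, z axes, in that order (R = Rz(yaw) Ry(pitch) Rx(roll)).
In Python, from plant import get_state, optics, order gives the robot as it stands. The module is installed in compiled form; this text tells all that it offers.
- The arm moves only by the tool send_rows, never from a script. Its argument "moves" is a list of rows, each an object with "slide": the shift along the tool's x, y, z as a fraction of full scale, a list of three; "turn": the turn about the tool's z as a fraction of full scale; "gripper": the opening, from 0 (shut) to 1 (fully open). A call has exactly 5 rows; each row is the pose to reach, as a shift and turn from the pose commanded when the call began, along the tool's axes at that moment; what a row does not reach only later rows make up. Full scale, the value 1, is 150 mm for a shift and 90 degrees for a turn. A row lasts 1/12 s, in which the tool goes at most 41.7 mm and 7.16 degrees, less where a joint would pass 70% of its speed; a pose out of reach is approached as far as the arm can. A call with a number of a shift or a turn outside -1 to 1 is refused whole. A call with a gripper value outside its range is refused whole. The fingers move at their own pace and stop on an object; "newtons" is the grip in N (left out, the last holds). Time passes only in rows, so rows that repeat a pose let the fingers close, or fill a call up. It gives the time, the measured TCP pose, the force, the opening and the grip force at its end, in the units of the state.
- get_state(): the state, without advancing time (a new reading comes with each control period).
- optics.capture(name): name is "scene" or "top" or "wrist"; returns a dict with "img" (400x640x3 uint8, red, green, blue), "intrinsics" (3x3 intrinsics, pixels), "origin" and "attitude" of the camera in the world. Camera axes: x right, y down, z forward; pixel columns grow to the right and rows downward; lengths in m; the calibration is good to about 2 mm. A picture is of the moment at which its call begins. There is no depth.
- order.close_job(): hands the job in; it is judged then, once.
Trained networks look in the newest picture that a camera, given by its name, has taken for a name from the list of things; names that differ only in an ending like _2 or _b are one class to them, and where a whole thing is asked for, a point or a joint stands for the part that bears it (a point fixed in the world has none). Each returns a list of dicts, best first, with "p" (0 to 1); they miss things now and then, are a little off and sometimes report something else, mostly with a low value. They report only what shows in the picture. A call takes as long as a camera call.
- optics.look_for(camera, name): "location" ([x, y, z] in m, in world coordinates, good to about 4 mm: the middle of the surface that is visible of it).
The state is a dict: "time_s": time; "joints": joint angles; "qd": joint speeds; "joint_torque": joint torques, N m; "tcp_pos": TCP position; "eef_rot": TCP orientation; "contact_force": force on the tool from outside, world axes, zero at the start; "moment": the same for the moment, N m; "gripper_width": finger opening in m; "gripper_force": force on a finger pad.
Only numpy, scipy, OpenCV 4.12 (cv2) and the standard library are available. Lean on these libraries where they do the work, as an engineer would, in place of code of your own. Each camera call takes 0.05 s, during which the arm holds its last target. There are 200 camera calls.

### The job

The slide stainer on the bench has been loaded: with the fingertips, push its slide drawer fully home and push its hinged lid down fully shut, in either order. Only once both are shut, press the large round start key on its top all the way down and let go; do not press the small stop key. Nothing needs to be gripped: do not lift, carry or shift the jar, boxes and other loose things on the bench and on the stainer.

Things in the scene. Friction and masses are not known exactly. Their poses are not given: they have to be found in the camera images.
- stainer: White bench-top slide stainer, fixed, 240 deep (x) x 300 wide (y) x 115 mm high, flat top. Origin: centre of its underside, on the bench. Its -x is the front (faces the robot, give or take its yaw), +y its left half seen from the robot. Drawer: left half of the front; lid: left half of the top; keys: right half of the top, start key nearer the front.
- slide_drawer (a joint): Opening of the slide drawer in m: 0 fully home, up to 0.11 pulled out along the stainer's -x. It slides with about 1.5 N of friction, stays where it is left and has no spring or latch.
- drawer_front (a point): Centre of the drawer's flat front face, 52 mm above the bench. The white front panel is 124 mm wide (y) x 66 mm high (from 19 to 85 mm above the bench), 12 mm thick, no handle; when home it stands 13 mm proud of the stainer's front. Axes as the stainer's.
- bay_lid (a joint): Opening angle of the lid in rad: 0 shut (flat on the stainer's top), 1.57 upright, stop at 1.6. Stiff friction hinge of about 0.13 N m: the lid stays at whatever angle it is left and must be pushed all the way down.
- lid_hinge (a point): Centre of the hinge line, on the lid's underside at its far (+x) edge, 115 mm above the bench; the line runs along the stainer's y. Axes turn with the lid: -x runs from hinge to free edge, z out of its upper side. The lid is a plain grey plate, 104 mm from hinge to free edge, 152 mm wide, 6 mm thick, no handle. Opening lifts its front edge up and back.
- lid_edge (a point): Middle of the lid's free edge, on its underside, 104 mm from the hinge line.
- start_key (a joint): Travel of the start key in m: 0 up, 0.006 fully down; spring return, about 4 N fully down.
- start_key_top (a point): Centre of the top of the large round white start key, 28 mm in diameter, in a black housing; pressed straight down.
- stop_key (a joint): Travel of the stop key in m: 0 up, 0.005 fully down; spring, 4 N. Not to be pressed.
- stop_key_top (a point): Centre of the top of the small round white stop key, 16 mm in diameter, in its own black housing, 65 mm behind the start key.
- specimen_jar: Loose specimen jar, 44 mm in diameter, 60 mm high, standing on the bench in front of the right half of the stainer. Origin: centre of its underside.
- coverslip_box: Loose cardboard coverslip box, 45 x 60 x 25 mm high, lying on the right rear of the stainer's top, behind the stop key. Origin: centre of its underside.
- tube_rack: Loose white tube rack, 80 x 200 mm, 96 mm high over the tube caps. Origin: centre of its underside.
- soap_pump: Loose white soap pump bottle, 70 mm in diameter, 187 mm high. Origin: centre of its underside.
- phone: Phone lying flat, 150 x 72 x 9 mm. Origin: centre of its underside.
- stapler: Stapler, 130 x 35 x 46 mm high. Origin: centre of its underside.
- water_bottle: Green water bottle, 68 mm in diameter, 230 mm high. Origin: centre of its underside.

How it is judged:
By the outcome, as a careful person would: the job done as asked, in the order asked, and still so for the second after the job is handed in, with the robot touching nothing.
It also fails if it takes over 51 s, if anything falls off the work surface, if the arm or the gripper's body presses on something with over 40 N, if the wrist force passes 120 N, or if a joint passes its speed limit or range.

## Working session

There is one attempt and no reset: what is moved stays moved. The work goes in short steps, Python scripts to look and compute and a tool call to move; the robot and the scene stay as the last step left them, time stands still between calls to the robot, and variables do not carry over. Pictures are saved under pics/ and viewed, at most 10 in all, crops included, and the job is handed in when it is done.

Besides the shell and the picture viewer there is one more tool, called after ">>>" as name([rows], argument=value, ...), one row to a line, values as JSON. send_rows: Moves the arm, as the interface text tells. Shift numbers are shares of 150 mm and turn numbers shares of 90 degrees, none past 1 either way. Its arguments: {"type":"object","properties":{"moves":{"type":"array"},"newtons":{"type":"number"}},"required":["moves"]}

```bash
mkdir -p pics
cat > h.py <<'E'
import numpy as np, cv2
from plant import get_state, optics, order
def snap(cam,fn):
    c=optics.capture(cam); cv2.imwrite('pics/'+fn,c['img'][:,:,::-1]); return c
def proj(c,P):
    R=np.array(c['attitude']); p=R.T@(np.array(P)-np.array(c['origin'])); q=np.array(c['intrinsics'])@p; return (q[:2]/q[2]).round(0)
E
python3 - <<'E'
from h import *
for cam in ['scene','top']:
    c=snap(cam,cam+'1.png'); print(cam,np.array(c['origin']).round(3),np.array(c['attitude']).round(3).tolist(),np.array(c['intrinsics']).round(1).tolist())
    for n in ['stainer','drawer_front','lid_hinge','lid_edge','start_key_top','stop_key_top','specimen_jar','coverslip_box','tube_rack','soap_pump','water_bottle']:
        print(n,[(np.array(d['location']).round(3).tolist(),round(d['p'],2),) for d in optics.look_for(cam,n)[:2]])
s=get_state();print(s['time_s'],s['tcp_pos'],s['eef_rot'])
E
```

```text
scene [ 1.301 -0.476  1.011] [-135.808, -0.42, 58.257] [[501.2, 0.0, 323.2], [0.0, 501.2, 198.2], [0.0, 0.0, 1.0]]
stainer [([0.7, -0.019, 0.112], 0.85)]
drawer_front [([0.506, 0.052, 0.074], 0.64)]
lid_hinge [([0.66, 0.048, 0.157], 0.75)]
lid_edge [([0.659, 0.05, 0.16], 0.86)]
start_key_top []
stop_key_top [([0.505, 0.05, 0.077], 0.52)]
specimen_jar [([0.487, -0.093, 0.057], 0.67)]
coverslip_box [([0.749, -0.113, 0.139], 0.94), ([0.703, 0.353, 0.119], 0.31)]
tube_rack [([0.534, 0.372, 0.042], 0.7), ([0.674, -0.101, 0.133], 0.32)]
soap_pump [([0.651, -0.406, 0.108], 0.88), ([0.484, -0.095, 0.06], 0.19)]
water_bottle [([0.705, 0.351, 0.119], 0.81)]
top [ 0.34  -0.012  1.174] [-168.805, 0.545, -90.82] [[446.9, 0.0, 317.8], [0.0, 446.9, 202.5], [0.0, 0.0, 1.0]]
stainer [([0.643, 0.007, 0.112], 0.85), ([0.652, 0.057, 0.166], 0.53)]
drawer_front [([0.526, 0.05, 0.043], 0.68)]
lid_hinge [([0.653, 0.055, 0.164], 0.9)]
lid_edge [([0.66, 0.051, 0.165], 0.88)]
start_key_top []
stop_key_top [([0.344, 0.346, 0.01], 0.75), ([0.514, 0.387, 0.042], 0.68)]
specimen_jar [([0.474, -0.089, 0.06], 0.47)]
coverslip_box [([0.733, -0.098, 0.14], 0.97)]
tube_rack [([0.513, 0.386, 0.04], 0.62), ([0.611, -0.392, 0.115], 0.44)]
soap_pump [([0.612, -0.388, 0.114], 0.94)]
water_bottle [([0.674, 0.359, 0.147], 0.9), ([0.514, 0.386, 0.039], 0.53)]
1.2 [ 0.29224451 -0.60843277  0.2265802 ] [-1.79997729e+02  7.93332243e-04 -1.54342789e+02]
```

View pics/scene1.png

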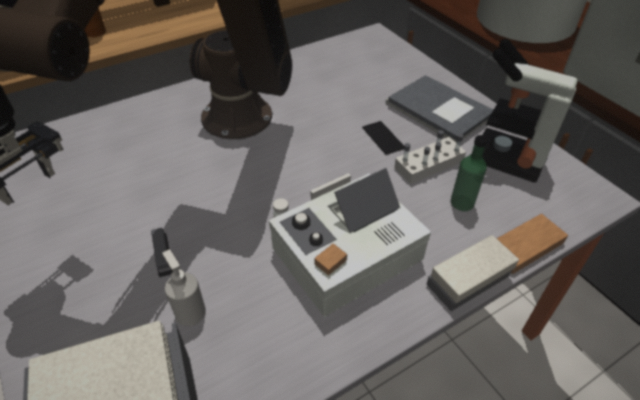

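View pics/top1.png

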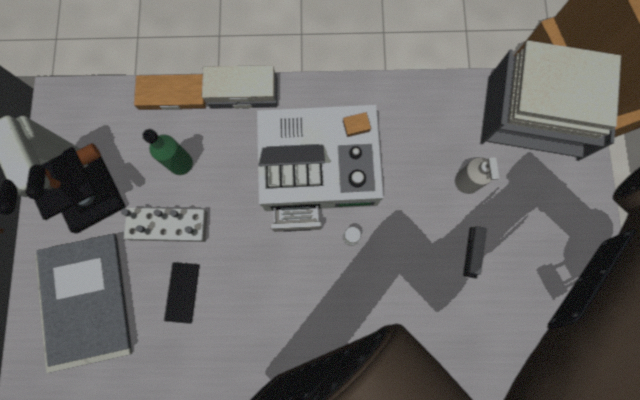

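The scene view shows the lid leaning open around (368,200), the keys at about (301,219) for start and (316,238) for stop, and the jar at (280,206). The top view shows the stainer's top between (257,110) and (383,206), the start key at (358,178), the stop key at (356,152), the drawer front at (298,224) and the jar at (353,234). Next I triangulate these points.

```bash
cat >> h.py <<'E'
from scipy.spatial.transform import Rotation as Ro
def cal(c): return np.array(c['origin']),Ro.from_euler('xyz',c['attitude'],degrees=True).as_matrix(),np.array(c['intrinsics'])
def ray(c,px):
    o,R,K=cal(c); d=R@np.linalg.solve(K,[px[0],px[1],1]); return o,d/np.linalg.norm(d)
def plane(c,px,z):
    o,d=ray(c,px); return (o+d*(z-o[2])/d[2]).round(4)
def tri(c1,p1,c2,p2):
    o,d=ray(c1,p1);q,e=ray(c2,p2); s=np.linalg.lstsq(np.c_[d,-e],q-o,rcond=None)[0]
    a=o+s[0]*d;b=q+s[1]*e; return ((a+b)/2).round(4),round(float(np.linalg.norm(a-b)),4)
def proj(c,P):
    o,R,K=cal(c); q=K@(R.T@(np.array(P)-o)); return q[:2]/q[2]
E
python3 - <<'E'
from h import *
t=snap('top','top2.png'); s=snap('scene','scene2.png')
for n,a,b in [('start',(358,178),(301,219)),('stop',(356,152),(316,238)),('jar',(353,232),(280,204)),('box',(357,123),(331,257))]:
    print(n,tri(t,a,s,b))
for p in [(257,110),(378,106),(383,200),(259,206)]: print(plane(t,p,.115))
for p in [(271,230),(322,227),(272,224),(321,221)]: print('drawer',plane(t,p,.085))
I=t['img'][90:250,230:400,::-1]; cv2.imwrite('pics/tc.png',cv2.resize(I,None,fx=4,fy=3.7,interpolation=cv2.INTER_CUBIC)[:600])
I=s['img'][160:310,260:440,::-1]; cv2.imwrite('pics/sc.png',cv2.resize(I,None,fx=4,fy=4,interpolation=cv2.INTER_CUBIC))
E
```

```text
start (array([ 0.6062, -0.1017,  0.1302]), 0.0028)
stop (array([ 0.6722, -0.0997,  0.1271]), 0.0017)
jar (array([ 0.483 , -0.0926,  0.0659]), 0.002)
box (array([ 0.7428, -0.1038,  0.1376]), 0.0011)
[0.7904 0.1446 0.115 ]
[ 0.7956 -0.1606  0.115 ]
[ 0.5537 -0.1629  0.115 ]
[0.5438 0.1368 0.115 ]
drawer [0.489  0.1108 0.085 ]
drawer [ 0.4945 -0.0146  0.085 ]
drawer [0.5039 0.1085 0.085 ]
drawer [ 0.5095 -0.0123  0.085 ]
```

View pics/tc.png

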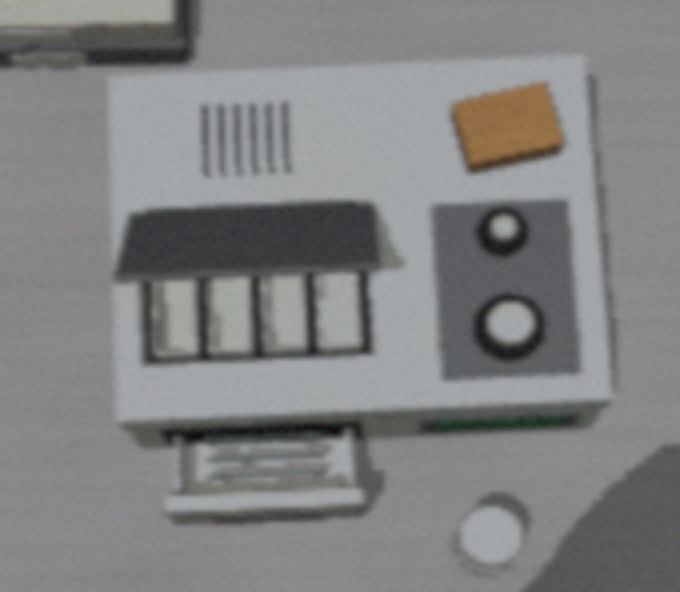

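View pics/sc.png

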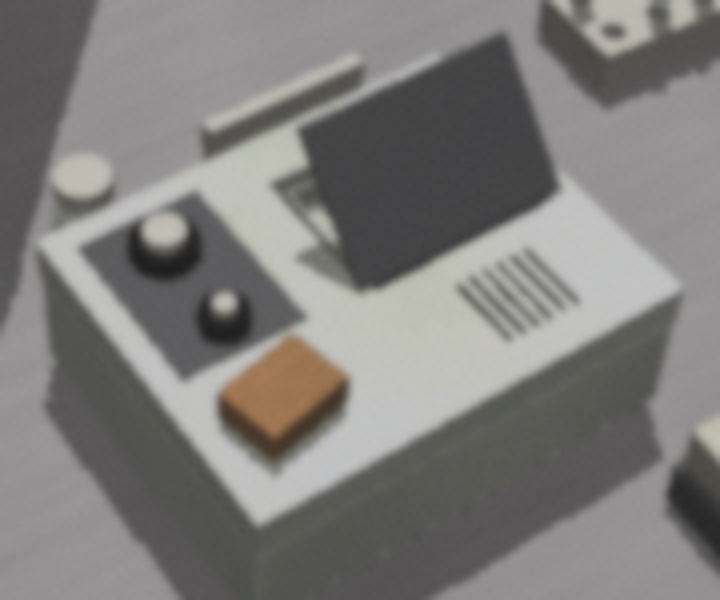

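```bash
cat > m.py <<'E'
from h import *
t=optics.capture('top'); s=optics.capture('scene')
T=lambda u,v:(230+u/4,90+v/3.7); S=lambda u,v:(260+u/4,160+v/4)
for n,a,b in [('edgeR',T(379,276),S(300,131)),('edgeL',T(115,278),S(506,32)),('hingeR',T(375,204),S(368,289)),('hingeL',T(134,206),S(558,188)),
 ('start',T(512,323),S(163,232)),('stop',T(504,228),S(223,304)),('drwR',T(364,496),S(204,125)),('drwL',T(168,505),S(360,58)),('FR',T(610,402),S(40,243)),('BR',T(585,57),S(260,524)),('BL',T(108,78),S(682,292))]:
    print(n,tri(t,a,s,b))
for n,p in [('FL',T(118,420)),('FR',T(610,402)),('BR',T(585,57)),('BL',T(108,78))]: print(n,plane(t,p,.115))
def turn(w):
    st=get_state(); p=np.array(st['tcp_pos']); R=Ro.from_euler('xyz',st['eef_rot'],degrees=True).as_matrix()
    return (R.T@(np.array(w)-p)/.15).round(3)
E
python3 - <<'E'
from m import *
print(get_state()['time_s'],turn([.43,.052,.227]))
E
```

```text
edgeR (array([ 0.6241, -0.0209,  0.1906]), 0.0046)
edgeL (array([0.6233, 0.1281, 0.1966]), 0.0026)
hingeR (array([ 0.695 , -0.0189,  0.1199]), 0.0073)
hingeL (array([0.6928, 0.126 , 0.1242]), 0.0003)
start (array([ 0.6067, -0.1019,  0.1343]), 0.0017)
stop (array([ 0.6712, -0.0995,  0.133 ]), 0.0012)
drwR (array([ 0.5019, -0.0117,  0.0866]), 0.0011)
drwL (array([0.499 , 0.1106, 0.0841]), 0.0047)
FR (array([ 0.5583, -0.1606,  0.1125]), 0.0036)
BR (array([ 0.7977, -0.1546,  0.1159]), 0.0036)
BL (array([0.7888, 0.145 , 0.1118]), 0.0002)
FL [0.5499 0.1357 0.115 ]
FR [ 0.5571 -0.1618  0.115 ]
BR [ 0.7972 -0.1563  0.115 ]
BL [0.7875 0.1446 0.115 ]
1.4 [-2.734e+00  3.571e+00 -3.000e-03]
```

>>> send_rows([
  {"slide": [-0.14,0.175,0],"turn": 0,"gripper": 0},
  {"slide": [-0.28,0.35,0],"turn": 0,"gripper": 0},
  {"slide": [-0.42,0.525,0],"turn": 0,"gripper": 0},
  {"slide": [-0.56,0.7,0],"turn": 0,"gripper": 0},
  {"slide": [-0.71,0.875,0],"turn": 0,"gripper": 0},
])

```text
time_s: 1.82
tcp_pos: [0.3313, -0.4427, 0.2265]
eef_rot: [-180.0, 0.0, -154.4]
contact_force: [1.3, -0.0, 0.4]
gripper_width: 0.06
gripper_force: 0.0
```

>>> send_rows([
  {"slide": [-0.14,0.175,0],"turn": 0,"gripper": 0},
  {"slide": [-0.28,0.35,0],"turn": 0,"gripper": 0},
  {"slide": [-0.42,0.525,0],"turn": 0,"gripper": 0},
  {"slide": [-0.56,0.7,0],"turn": 0,"gripper": 0},
  {"slide": [-0.71,0.875,0],"turn": 0,"gripper": 0},
])

```text
time_s: 2.23
tcp_pos: [0.3705, -0.2782, 0.2268]
eef_rot: [-180.0, 0.0, -154.4]
contact_force: [1.8, 0.3, 0.0]
gripper_width: 0.0266
gripper_force: 0.0
```

>>> send_rows([
  {"slide": [-0.14,0.175,0],"turn": 0,"gripper": 0},
  {"slide": [-0.28,0.35,0],"turn": 0,"gripper": 0},
  {"slide": [-0.42,0.525,0],"turn": 0,"gripper": 0},
  {"slide": [-0.56,0.7,0],"turn": 0,"gripper": 0},
  {"slide": [-0.71,0.875,0],"turn": 0,"gripper": 0},
])

```text
time_s: 2.65
tcp_pos: [0.4097, -0.1136, 0.227]
eef_rot: [-180.0, 0.1, -154.3]
contact_force: [0.4, -0.8, 0.0]
gripper_width: 0.0008
gripper_force: 0.0
```

>>> send_rows([
  {"slide": [-0.14,0.175,0],"turn": 0.05,"gripper": 0},
  {"slide": [-0.28,0.35,0],"turn": 0.12,"gripper": 0},
  {"slide": [-0.42,0.525,0],"turn": 0.19,"gripper": 0},
  {"slide": [-0.56,0.7,0],"turn": 0.267,"gripper": 0},
  {"slide": [-0.71,0.875,0],"turn": 0.267,"gripper": 0},
])

```text
time_s: 3.07
tcp_pos: [0.4488, 0.0509, 0.2271]
eef_rot: [180.0, 0.1, -178.8]
contact_force: [0.5, -1.0, 0.5]
gripper_width: 0.0001
gripper_force: 0.0
```

Run:
```python
from m import *
s=get_state();print(s['time_s'],s['tcp_pos'],s['eef_rot'],s['contact_force'],s['gripper_width'])
print(turn([.45,.048,.066]))
c=snap('wrist','w1.png');print(proj(c,s['tcp_pos']),proj(c,[.607,-.102,.13]))
for n in ['drawer_front','start_key_top','stop_key_top','lid_edge','lid_hinge','specimen_jar']:
    print(n,[(np.array(d['location']).round(3).tolist(),round(d['p'],2),) for d in optics.look_for('wrist',n)[:2]])
```

```text
edgeR (array([ 0.6241, -0.0209,  0.1906]), 0.0046)
edgeL (array([0.6233, 0.1281, 0.1966]), 0.0026)
hingeR (array([ 0.695 , -0.0189,  0.1199]), 0.0073)
hingeL (array([0.6928, 0.126 , 0.1242]), 0.0003)
start (array([ 0.6067, -0.1019,  0.1343]), 0.0017)
stop (array([ 0.6712, -0.0995,  0.133 ]), 0.0012)
drwR (array([ 0.5019, -0.0117,  0.0866]), 0.0011)
drwL (array([0.499 , 0.1106, 0.0841]), 0.0047)
FR (array([ 0.5583, -0.1606,  0.1125]), 0.0036)
BR (array([ 0.7977, -0.1546,  0.1159]), 0.0036)
BL (array([0.7888, 0.145 , 0.1118]), 0.0002)
FL [0.5499 0.1357 0.115 ]
FR [ 0.5571 -0.1618  0.115 ]
BR [ 0.7972 -0.1563  0.115 ]
BL [0.7875 0.1446 0.115 ]
3.1667 [0.45024869 0.05293921 0.22678767] [ 1.79971507e+02  6.82034186e-02 -1.78186099e+02] [ 0.09182102 -0.87033619 -0.29167241] 0.0005030836446280278
[ 0.004 -0.033  1.072]
[323.22026727 268.82477351] [136.1846002  379.96631379]
drawer_front [([0.494, 0.049, 0.068], 0.87)]
start_key_top []
stop_key_top []
lid_edge []
lid_hinge []
specimen_jar [([0.473, -0.084, 0.065], 0.93), ([0.355, 0.334, 0.013], 0.41)]
```

View pics/w1.png

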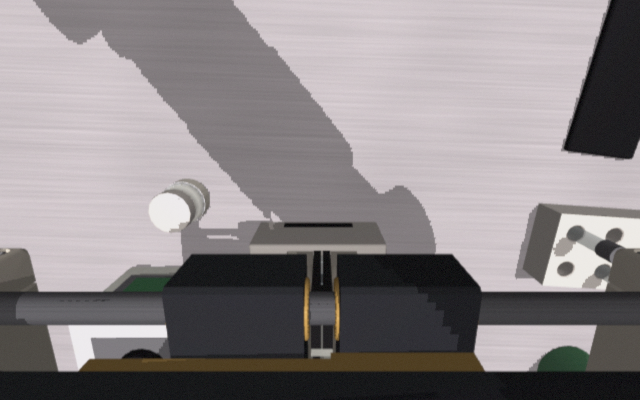

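The wrist view shows the drawer panel just ahead of the shut fingers, at columns 250-385 and row 235, with the jar at (170,212), clear to the side. Now I descend and push.

>>> send_rows([
  {"slide": [0,-0.03,0.2],"turn": 0,"gripper": 0},
  {"slide": [0,-0.03,0.4],"turn": 0,"gripper": 0},
  {"slide": [0,-0.03,0.6],"turn": 0,"gripper": 0},
  {"slide": [0,-0.03,0.8],"turn": 0,"gripper": 0},
  {"slide": [0,-0.03,1.0],"turn": 0,"gripper": 0},
])

```text
time_s: 3.93
tcp_pos: [0.4491, 0.0439, 0.0758]
eef_rot: [180.0, 0.1, -178.5]
contact_force: [0.4, 0.8, -0.7]
gripper_width: 0.0005
gripper_force: 0.0
```

>>> send_rows([
  {"slide": [-0.06,0,0.06],"turn": 0,"gripper": 0},
  {"slide": [-0.14,0,0.06],"turn": 0,"gripper": 0},
  {"slide": [-0.22,0,0.06],"turn": 0,"gripper": 0},
  {"slide": [-0.3,0,0.06],"turn": 0,"gripper": 0},
  {"slide": [-0.4,0,0.06],"turn": 0,"gripper": 0},
])

```text
time_s: 4.35
tcp_pos: [0.5082, 0.0453, 0.0671]
eef_rot: [-180.0, -0.1, -178.5]
contact_force: [-2.0, 2.0, -1.3]
gripper_width: 0.0005
gripper_force: 1.1
```

>>> send_rows([
  {"slide": [-0.02,0,0],"turn": 0,"gripper": 0},
  {"slide": [-0.04,0,0],"turn": 0,"gripper": 0},
  {"slide": [-0.06,0,0],"turn": 0,"gripper": 0},
  {"slide": [-0.08,0,0],"turn": 0,"gripper": 0},
  {"slide": [-0.08,0,0],"turn": 0,"gripper": 0},
])

```text
time_s: 4.77
tcp_pos: [0.5209, 0.0465, 0.0676]
eef_rot: [-180.0, -0.0, -178.4]
contact_force: [0.2, -0.6, 0.2]
gripper_width: 0.0003
gripper_force: 0.4
```

>>> send_rows([
  {"slide": [-0.01,0,0],"turn": 0,"gripper": 0},
  {"slide": [-0.02,0,0],"turn": 0,"gripper": 0},
  {"slide": [-0.03,0,0],"turn": 0,"gripper": 0},
  {"slide": [-0.04,0,0],"turn": 0,"gripper": 0},
  {"slide": [-0.05,0,0],"turn": 0,"gripper": 0},
])

```text
time_s: 5.18
tcp_pos: [0.5285, 0.047, 0.0676]
eef_rot: [-180.0, -0.0, -178.4]
contact_force: [-8.7, -0.1, 5.4]
gripper_width: 0.0006
gripper_force: 4.7
```

>>> send_rows([
  {"slide": [-0.005,0,0],"turn": 0,"gripper": 0},
  {"slide": [-0.01,0,0],"turn": 0,"gripper": 0},
  {"slide": [-0.01,0,0],"turn": 0,"gripper": 0},
  {"slide": [-0.015,0,0],"turn": 0,"gripper": 0},
  {"slide": [-0.02,0,0],"turn": 0,"gripper": 0},
])

```text
time_s: 5.6
tcp_pos: [0.5285, 0.0467, 0.0671]
eef_rot: [-180.0, -0.3, -178.4]
contact_force: [-15.5, 3.0, 10.0]
gripper_width: 0.0001
gripper_force: 7.7
```

>>> send_rows([
  {"slide": [0.1,0,0],"turn": 0,"gripper": 0},
  {"slide": [0.3,0,-0.1],"turn": 0,"gripper": 0},
  {"slide": [0.4,0,-0.3],"turn": 0,"gripper": 0},
  {"slide": [0.4,0,-0.55],"turn": 0,"gripper": 0},
  {"slide": [0.4,0,-0.8],"turn": 0,"gripper": 0},
])

```text
time_s: 6.02
tcp_pos: [0.4708, 0.0454, 0.1892]
eef_rot: [180.0, 0.0, -178.3]
contact_force: [2.2, 1.9, -0.9]
gripper_width: 0.0003
gripper_force: 0.0
```

>>> send_rows([
  {"slide": [0,0,-0.25],"turn": 0,"gripper": 0},
  {"slide": [-0.2,-0.01,-0.5],"turn": 0,"gripper": 0},
  {"slide": [-0.45,-0.02,-0.5],"turn": 0,"gripper": 0},
  {"slide": [-0.7,-0.03,-0.5],"turn": 0,"gripper": 0},
  {"slide": [-0.95,-0.04,-0.5],"turn": 0,"gripper": 0},
])

```text
time_s: 6.43
tcp_pos: [0.617, 0.0439, 0.2646]
eef_rot: [179.9, 0.3, -178.3]
contact_force: [-0.1, 0.3, -0.2]
gripper_width: 0.0003
gripper_force: 0.0
```

```bash
cat > n.py <<'E'
from h import *
def turn(w):
    st=get_state(); p=np.array(st['tcp_pos']); R=Ro.from_euler('xyz',st['eef_rot'],degrees=True).as_matrix()
    return (R.T@(np.array(w)-p)/.15).round(3)
E
python3 - <<'E'
from n import *
s=get_state();print(s['time_s'],s['tcp_pos'],s['eef_rot'],s['contact_force'])
print(turn([.65,.056,.215]))
t=snap('top','top3.png')
cv2.imwrite('pics/tc3.png',cv2.resize(t['img'][90:250,230:400,::-1],None,fx=4,fy=3.7,interpolation=cv2.INTER_CUBIC)[:600])
E
```

```text
6.4333 [0.61695524 0.04385537 0.26457205] [ 179.90511107    0.27188054 -178.3388978 ] [-0.06385377  0.33036519 -0.15214368]
[-0.221  0.074  0.332]
```

View pics/tc3.png

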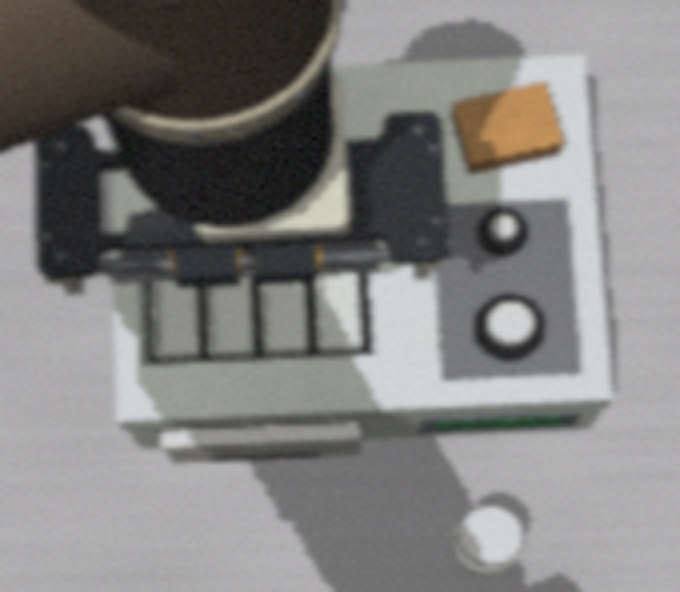

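The drawer panel now sits flush against the front, leaving only the 13 mm it should stand proud (row 440), and the jar hasn't moved. Next is the lid.

>>> send_rows([
  {"slide": [-0.12,0.07,0],"turn": 0,"gripper": 0},
  {"slide": [-0.22,0.07,0.08],"turn": 0,"gripper": 0},
  {"slide": [-0.22,0.07,0.18],"turn": 0,"gripper": 0},
  {"slide": [-0.22,0.07,0.26],"turn": 0,"gripper": 0},
  {"slide": [-0.22,0.07,0.33],"turn": 0,"gripper": 0},
])

```text
time_s: 6.9
tcp_pos: [0.6468, 0.055, 0.2117]
eef_rot: [-180.0, -0.0, -178.4]
contact_force: [0.0, -0.8, 0.2]
gripper_width: 0.0006
gripper_force: 0.0
```

>>> send_rows([
  {"slide": [0.02,0,0.06],"turn": 0,"gripper": 0},
  {"slide": [0.04,0,0.12],"turn": 0,"gripper": 0},
  {"slide": [0.07,0,0.19],"turn": 0,"gripper": 0},
  {"slide": [0.09,0,0.26],"turn": 0,"gripper": 0},
  {"slide": [0.11,0,0.33],"turn": 0,"gripper": 0},
])

```text
time_s: 7.32
tcp_pos: [0.63, 0.0545, 0.1634]
eef_rot: [180.0, 0.1, -178.4]
contact_force: [0.2, 0.4, 1.7]
gripper_width: 0.0008
gripper_force: 0.7
```

>>> send_rows([
  {"slide": [0.02,0,0.06],"turn": 0,"gripper": 0},
  {"slide": [0.03,0,0.12],"turn": 0,"gripper": 0},
  {"slide": [0.05,0,0.17],"turn": 0,"gripper": 0},
  {"slide": [0.06,0,0.21],"turn": 0,"gripper": 0},
  {"slide": [0.06,0,0.25],"turn": 0,"gripper": 0},
])

```text
time_s: 7.73
tcp_pos: [0.621, 0.0541, 0.1255]
eef_rot: [-180.0, -0.0, -178.4]
contact_force: [-1.0, 0.8, 1.1]
gripper_width: 0.0008
gripper_force: 0.6
```

>>> send_rows([
  {"slide": [0.02,0,0.01],"turn": 0,"gripper": 0},
  {"slide": [0.03,0,0.02],"turn": 0,"gripper": 0},
  {"slide": [0.03,0,0.03],"turn": 0,"gripper": 0},
  {"slide": [0.03,0,0.035],"turn": 0,"gripper": 0},
  {"slide": [0.03,0,0.04],"turn": 0,"gripper": 0},
])

```text
time_s: 8.15
tcp_pos: [0.6168, 0.054, 0.1212]
eef_rot: [-180.0, 0.0, -178.4]
contact_force: [-6.0, 0.7, 13.2]
gripper_width: 0.0004
gripper_force: 6.6
```

>>> send_rows([
  {"slide": [0,0,0.005],"turn": 0,"gripper": 0},
  {"slide": [0,0,0.01],"turn": 0,"gripper": 0},
  {"slide": [0,0,0.015],"turn": 0,"gripper": 0},
  {"slide": [0,0,0.02],"turn": 0,"gripper": 0},
  {"slide": [0,0,0.02],"turn": 0,"gripper": 0},
])

```text
time_s: 8.57
tcp_pos: [0.6168, 0.054, 0.1209]
eef_rot: [-180.0, 0.1, -178.3]
contact_force: [-12.8, 1.6, 27.4]
gripper_width: 0.0007
gripper_force: 13.2
```

>>> send_rows([
  {"slide": [0,0,-0.2],"turn": 0,"gripper": 0},
  {"slide": [0,-0.15,-0.4],"turn": 0,"gripper": 0},
  {"slide": [0,-0.4,-0.6],"turn": 0,"gripper": 0},
  {"slide": [0.05,-0.65,-0.6],"turn": 0,"gripper": 0},
  {"slide": [0.1,-0.9,-0.6],"turn": 0,"gripper": 0},
])

```text
time_s: 8.98
tcp_pos: [0.6071, -0.0822, 0.2101]
eef_rot: [180.0, 0.3, -178.3]
contact_force: [1.3, -0.5, -1.4]
gripper_width: 0.0002
gripper_force: 0.0
```

Run:
```python
from n import *
s=get_state();print(s['time_s'],s['tcp_pos'],s['eef_rot'],s['contact_force'])
print(turn([.607,-.102,.15]))
t=snap('top','top4.png');sc=snap('scene','sc4.png')
a=cv2.resize(t['img'][90:250,230:400,::-1],(400,376),interpolation=cv2.INTER_CUBIC)
b=cv2.resize(sc['img'][160:310,260:440,::-1],(400,376),interpolation=cv2.INTER_CUBIC)
cv2.imwrite('pics/c4.png',np.hstack([a,b]))
```

```text
8.9833 [ 0.60706942 -0.08221161  0.21007088] [ 179.98435153    0.29588084 -178.27013328] [ 1.32471759 -0.48363735 -1.38300702]
[ 0.007 -0.132  0.4  ]
```

View pics/c4.png

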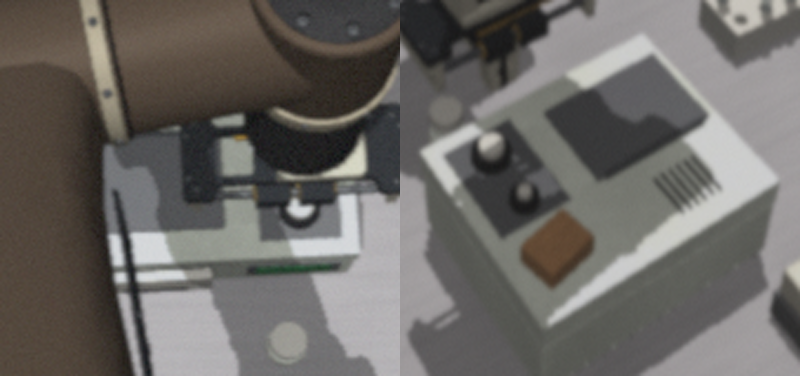

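The lid now lies flat on the top, and the keys, box and jar are undisturbed. Next I lower onto the start key.

>>> send_rows([
  {"slide": [0,-0.13,0.05],"turn": 0,"gripper": 0},
  {"slide": [0,-0.13,0.15],"turn": 0,"gripper": 0},
  {"slide": [0,-0.13,0.27],"turn": 0,"gripper": 0},
  {"slide": [0,-0.13,0.36],"turn": 0,"gripper": 0},
  {"slide": [0,-0.13,0.42],"turn": 0,"gripper": 0},
])

```text
time_s: 9.5
tcp_pos: [0.6056, -0.1007, 0.1425]
eef_rot: [180.0, -0.1, -178.4]
contact_force: [-0.7, -0.1, -0.1]
gripper_width: 0.0006
gripper_force: 0.0
```

>>> send_rows([
  {"slide": [0,0,0.02],"turn": 0,"gripper": 0},
  {"slide": [0,0,0.04],"turn": 0,"gripper": 0},
  {"slide": [0,0,0.06],"turn": 0,"gripper": 0},
  {"slide": [0,0,0.08],"turn": 0,"gripper": 0},
  {"slide": [0,0,0.09],"turn": 0,"gripper": 0},
])

```text
time_s: 9.92
tcp_pos: [0.6067, -0.1007, 0.1312]
eef_rot: [-180.0, 0.1, -178.4]
contact_force: [-2.5, 1.6, 9.2]
gripper_width: 0.0004
gripper_force: 5.4
```

>>> send_rows([
  {"slide": [0,0,0.01],"turn": 0,"gripper": 0},
  {"slide": [0,0,0.02],"turn": 0,"gripper": 0},
  {"slide": [0,0,0.02],"turn": 0,"gripper": 0},
  {"slide": [0,0,0.02],"turn": 0,"gripper": 0},
  {"slide": [0,0,0.02],"turn": 0,"gripper": 0},
])

```text
time_s: 10.33
tcp_pos: [0.6068, -0.1007, 0.1309]
eef_rot: [-180.0, 0.2, -178.3]
contact_force: [-8.6, 3.1, 21.2]
gripper_width: 0.0006
gripper_force: 10.3
```

Run:
```python
from n import *
s=get_state();print(s['time_s'],s['tcp_pos'],s['contact_force'],s['moment'])
sc=snap('scene','sc5.png')
b=cv2.resize(sc['img'][170:260,260:380,::-1],(800,600),interpolation=cv2.INTER_CUBIC)
cv2.imwrite('pics/c5.png',b)
```

```text
10.3333 [ 0.60683103 -0.1007347   0.13094444] [-8.58422438  3.11538517 21.20337082] [1.44120666 3.02582659 0.04533454]
```

View pics/c5.png

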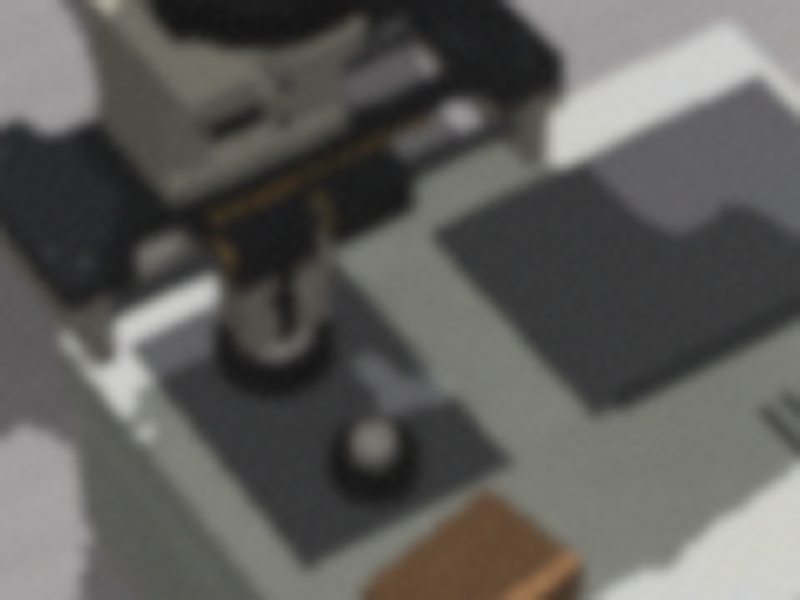

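>>> send_rows([
  {"slide": [0,0,-0.02],"turn": 0,"gripper": 0},
  {"slide": [0,0,-0.04],"turn": 0,"gripper": 0},
  {"slide": [0,0,-0.04],"turn": 0,"gripper": 0},
  {"slide": [0,0,-0.04],"turn": 0,"gripper": 0},
  {"slide": [0,0,-0.04],"turn": 0,"gripper": 0},
])

```text
time_s: 10.8
tcp_pos: [0.6068, -0.1007, 0.1337]
eef_rot: [180.0, 0.1, -178.4]
contact_force: [0.9, 1.8, 3.2]
gripper_width: 0.0004
gripper_force: 1.4
```

>>> send_rows([
  {"slide": [0,0,-0.01],"turn": 0,"gripper": 0},
  {"slide": [0,0,-0.01],"turn": 0,"gripper": 0},
  {"slide": [0,0,-0.01],"turn": 0,"gripper": 0},
  {"slide": [0,0,-0.01],"turn": 0,"gripper": 0},
  {"slide": [0,0,-0.01],"turn": 0,"gripper": 0},
])

```text
time_s: 11.22
tcp_pos: [0.6064, -0.1009, 0.135]
eef_rot: [-180.0, 0.0, -178.4]
contact_force: [2.2, -0.5, 2.5]
gripper_width: 0.0006
gripper_force: 1.1
```

>>> send_rows([
  {"slide": [0,0,-0.01],"turn": 0,"gripper": 0},
  {"slide": [0,0,-0.01],"turn": 0,"gripper": 0},
  {"slide": [0,0,-0.01],"turn": 0,"gripper": 0},
  {"slide": [0,0,-0.01],"turn": 0,"gripper": 0},
  {"slide": [0,0,-0.01],"turn": 0,"gripper": 0},
])

```text
time_s: 11.63
tcp_pos: [0.606, -0.1009, 0.1364]
eef_rot: [-180.0, -0.0, -178.4]
contact_force: [0.9, -0.0, 0.9]
gripper_width: 0.0006
gripper_force: 0.7
```

>>> send_rows([
  {"slide": [0,0,-0.01],"turn": 0,"gripper": 0},
  {"slide": [0,0,-0.01],"turn": 0,"gripper": 0},
  {"slide": [0,0,-0.01],"turn": 0,"gripper": 0},
  {"slide": [0,0,-0.01],"turn": 0,"gripper": 0},
  {"slide": [0,0,-0.01],"turn": 0,"gripper": 0},
])

```text
time_s: 12.05
tcp_pos: [0.606, -0.1009, 0.1378]
eef_rot: [180.0, -0.0, -178.4]
contact_force: [-0.1, -0.6, 0.5]
gripper_width: 0.0002
gripper_force: 0.0
```

>>> send_rows([
  {"slide": [0,0,-0.01],"turn": 0,"gripper": 0},
  {"slide": [0,0,-0.01],"turn": 0,"gripper": 0},
  {"slide": [0,0,-0.01],"turn": 0,"gripper": 0},
  {"slide": [0,0,-0.01],"turn": 0,"gripper": 0},
  {"slide": [0,0,-0.01],"turn": 0,"gripper": 0},
])

```text
time_s: 12.47
tcp_pos: [0.6062, -0.1008, 0.1396]
eef_rot: [180.0, -0.0, -178.4]
contact_force: [0.8, 0.0, -0.4]
gripper_width: 0.0004
gripper_force: 0.0
```

The pad force fades to zero between 0.1364 and 0.1378 m, and the key hit a hard stop at 0.131 m. That is the full 6 mm of travel. Now I retreat.

>>> send_rows([
  {"slide": [0,0,-0.2],"turn": 0,"gripper": 0},
  {"slide": [0,0,-0.4],"turn": 0,"gripper": 0},
  {"slide": [0,0,-0.6],"turn": 0,"gripper": 0},
  {"slide": [0.2,0,-0.7],"turn": 0,"gripper": 0},
  {"slide": [0.4,0,-0.7],"turn": 0,"gripper": 0},
])

```text
time_s: 12.88
tcp_pos: [0.5482, -0.1027, 0.2479]
eef_rot: [-180.0, 0.3, -178.3]
contact_force: [-0.2, 0.4, -0.0]
gripper_width: -0.0001
gripper_force: 0.0
```

>>> send_rows([
  {"slide": [0.2,-0.2,0],"turn": 0,"gripper": 0},
  {"slide": [0.4,-0.4,0],"turn": 0,"gripper": 0},
  {"slide": [0.5,-0.6,0],"turn": 0,"gripper": 0},
  {"slide": [0.5,-0.8,0],"turn": 0,"gripper": 0},
  {"slide": [0.5,-0.8,0],"turn": 0,"gripper": 0},
])

```text
time_s: 13.3
tcp_pos: [0.4738, -0.2281, 0.2452]
eef_rot: [-179.9, 0.1, -178.5]
contact_force: [1.0, 0.7, 0.5]
gripper_width: 0.0004
gripper_force: 0.0
```

Run:
```python
from n import *
s=get_state();print(s['time_s'],s['tcp_pos'],s['contact_force'])
t=snap('top','top6.png');sc=snap('scene','sc6.png')
a=cv2.resize(t['img'][90:250,230:400,::-1],(400,376),interpolation=cv2.INTER_CUBIC)
b=cv2.resize(sc['img'][160:310,260:440,::-1],(400,376),interpolation=cv2.INTER_CUBIC)
cv2.imwrite('pics/c6.png',np.hstack([a,b]))
```

```text
13.3 [ 0.47376112 -0.22810149  0.24516143] [1.0204287  0.66262394 0.47960207]
```

View pics/c6.png

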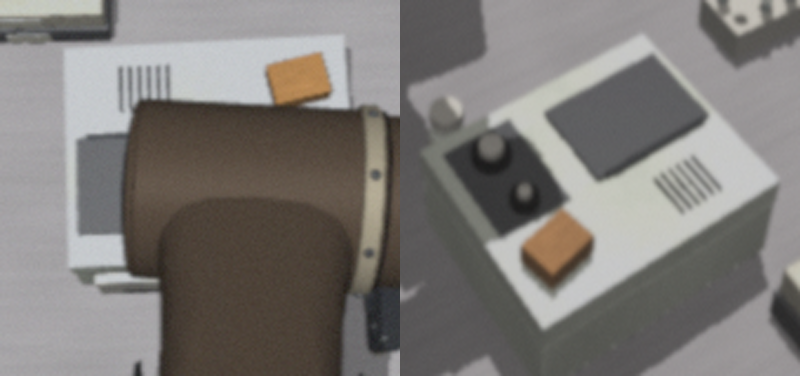

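The lid is flat at (627,117), the drawer is home at (125,280), the keys are up, and the box and jar haven't moved. I'm handing in the job.

```bash
python3 -c "
from plant import order
print(order.close_job())"
```

```text
the job is handed in; nothing more can be done
None
```

The drawer is home, the lid is shut, and the start key was then pressed its full 6 mm and released; the stop key and loose items weren't touched, and I handed the job in at about 13 s (the hand-in returned no verdict).

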